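Close the parcel scale's cable box and hold it shut

TASK

The parcel scale's cable box is open for service, its lower half screwed to a board under a loose dust plate. Lift the plate off the dowels and lay it flat on the bare bench, not dropping it, then seat the upper half fully home on the dowels, large hole on large dowel. Finish with the gripper still pressing the halves together, at about 15 N, so I can drive the screws; leave the parcel, tape roll, mug and screwdriver alone.

Things in the scene. Friction and masses are not known exactly. Their poses are not given: they have to be found in the camera images.
- lower: Lower half of the cable box, white plastic, open on top, 150 x 72 mm, flat rim 47 mm above the bench, on a fixed plywood board 190 x 110 x 12 mm. Origin under the board's middle; x along its length to the end with the black cable gland, which points away from the robot within 25 degrees; z up. It stands on the robot's left or right, the upper half on the other side, bare bench between them.
- dowel_big (a point): Axis of the 14 mm steel dowel at rim height (47 mm above the bench), on the lower half's centreline, 56 mm from its middle towards the gland. Both dowels stand 17 mm above the rim; their top 5 mm taper by 3 mm in radius. Axes as the lower half's.
- dowel_small (a point): Axis of the 10 mm dowel at rim height, on the centreline 56 mm from the middle, at the end without the gland; axes as the lower half's.
- plate_rib (a point): Loose aluminium dust plate, 150 x 72 x 5 mm, about 0.16 kg, on the rim of the lower half, dowels through its two holes (2 mm wider than they). Grip rib upright in its middle, black: 50 mm long (x), 14 mm thick (y), 34 mm high above the plate. The point: middle of the plate, 22 mm above its underside, 17 mm below the rib's top; x along the plate, z up.
- upper_mid (a point): Upper half, white plastic, loose, about 0.26 kg, flat on the bench: flange 150 x 72 x 12 mm and on its middle a raised block to grip, 70 mm long (x), 40 mm wide (y), 36 mm high (48 mm overall). The point: its middle, 24 mm above the underside; x along its length to the large hole, which points away from the robot within 25 degrees; z up.
- hole_big (a point): Axis of the upper half's large through hole, 16 mm, in the flange 56 mm from the middle, at the underside; axes as the upper half's. Seated, it coincides with dowel_big.
- hole_small (a point): Axis of the upper half's small through hole, 12 mm, 56 mm from the middle on the other side, at the underside. Seated, it coincides with dowel_small.
- parcel_mid (a point): Bystander: taped cardboard parcel, 100 x 160 x 85 mm, centre; stands beyond the work. Not to be moved.
- tape_mid (a point): Bystander: roll of packing tape lying flat, 104 mm across, 48 mm high, centre. Not to be moved.
- mug_mid (a point): Bystander: white mug, 80 mm across, 95 mm high, centre. Not to be moved.
- driver_grip (a point): Bystander: screwdriver lying on the bench, middle of its handle. Not to be moved.
There are look-alikes about, which are no part of the job. What is shaped like the part that bears plate_rib but pink or turquoise is not meant.

How it is judged:
On the way:
1. the dust plate is off the dowels and is set down on the bench top still in the grip, not dropped (height (world z) of plate_rib below 0.034 m and angle between plate_rib's own z axis and vertical below 0.2 rad and contact force between the fingers and plate above 0.5 N).
At the end, for the whole second after the job is handed in: Through the last second: upper half home on both dowels (each hole within 4 mm of its dowel, gap under 2.5 mm, level within 0.04 rad), gripper pressing it (over 4 N on it, over 8 N between the halves); dust plate let go, still, flat on the bench (its point under 27 mm, tilt under 0.06 rad) (horizontal distance between hole_big and dowel_big below 0.004 m and horizontal distance between hole_small and dowel_small below 0.004 m and z of hole_big in the frame of dowel_big below 0.0025 m and z of hole_small in the frame of dowel_small below 0.0025 m and angle between the z axis of hole_big and the z axis of dowel_big, either way round below 0.04 rad and contact force between upper and lower above 8 N and contact force between the fingers and upper above 4 N and height (world z) of plate_rib below 0.027 m and angle between plate_rib's own z axis and vertical below 0.06 rad and linear speed of plate below 0.02 m/s and contact force between the fingers and plate below 0.1 N); the arm keeps its last pose, push and grip.
It fails at once if a bystander (parcel, tape roll, mug, screwdriver) is moved by more than 30 mm (distance of any of parcel_mid, tape_mid, mug_mid, driver_grip from where it was at the start of the episode above 0.03 m).
It also fails if it takes over 58 s, if anything falls off the work surface, if the arm or the gripper's body presses on something with over 40 N, if the wrist force passes 120 N, or if a joint passes its speed limit or range.

ROBOT

A 7-joint arm with a two-finger parallel gripper is mounted at the origin on the work surface. World frame = base frame: x ahead of the robot, y to its left, z up, the work surface at z = 0. Lengths are in m, angles in rad, forces in N, time in s.
With the tool pointing down it reaches from about 0.425 to 0.975 m from the base axis. Payload 16.7 kg.
Tool frame: the origin (TCP) lies midway between the tips of the shut fingers; the grasp point (between the pads) lies 19 mm behind it; x points along the fingers, y is the direction in which the jaws open and shut, and the axes are right-handed (so a half turn about x gives the same grasp; the last joint's range is limited). The gripper opens to 85 mm and grips with 20 to 120 N. Pads are 22 mm wide; open, the fingers measure 114 mm over their backs; the gripper's body (76 mm by 85 mm) begins 54 mm behind the grasp point. The pads swing forward as they close: fully open they stand 13 mm farther back than shut.
Start: joints at [1.133, 0.426, 0.074, 1.606, -0.034, 1.111, -0.067], TCP at [0.192, -0.647, 0.231] pointing down, gripper open.
Joint ranges: [-2.85, 2.85], [-0.5, 2.14], [-1.23, 1.37], [0.21, 2.46], [-1.02, 4.16], [0.16, 2.05], [-2.73, 2.73]. Speed limits (rad/s): [1.89, 1.89, 2.39, 2.39, 3.01, 3.01, 3.01].

INTERFACE

Orientations are given as a unit quaternion [x, y, z, w].
In Python, from plant import observe, grab_frame, sign_off, silhouettes, place_of gives the robot as it stands.
- The arm moves only by the shell command python3 -m pendant 'ROWS' [FORCE]. ROWS is JSON, a list of rows, each a list of 7 numbers: the shift along the tool's x, y, z each as a share of 0.02 m, from -1 to 1, then the turn, a rotation vector about the tool's x, y, z each as a share of 8 degrees, from -1 to 1, then the opening, from 0 (shut) to 1 (fully open). In form: [[tx, ty, tz, rx, ry, rz, gripper], ...]. A call has exactly 8 rows; each row shifts and turns the commanded pose from where the row before left it, along the tool's axes as they then stand; what a row does not reach is not made up. A row lasts 1/8 s, in which the tool goes at most 62.5 mm and 10.7 degrees, less where a joint would pass 70% of its speed; a pose out of reach is approached as far as the arm can. A call with a number of a shift or a turn outside -1 to 1 is refused whole. A call with a gripper value outside its range is refused whole. The fingers move at their own pace and stop on an object; FORCE is the grip in N (left out, the last holds). Time passes only in rows, so rows that do not move let the fingers close, or fill a call up. It gives the time, the measured TCP pose, the force and the opening at its end, in the units of the state.
- observe(): the state, without advancing time (a new reading comes with each control period).
- grab_frame(name): name is "side" or "top"; returns a dict with "frame" (480x640x3 uint8, blue, green, red), "mtx" (3x3 intrinsics, pixels), "k1" (the pictures are not rectified: a ray, as slopes to the right and down, at radius r is drawn at 1 + k1 r^2 times it, then the intrinsics apply), "xyz" and "rotation" of the camera in the world. Camera axes: x right, y down, z forward; pixel columns grow to the right and rows downward; lengths in m; the calibration is good to about 2 mm. A picture is of the moment at which its call begins. There is no depth.
- sign_off(): hands the job in, once; it reports no verdict.
Trained networks look in a picture, given as the dict that the camera call returned (one of the last four; its "shot" number tells which), for a name from the list of things; names that differ only in an ending like _2 or _b are one class to them, and where a whole thing is asked for, a point or a joint stands for the part that bears it (a point fixed in the world has none). Each returns a list of dicts, best first, with "conf" (0 to 1); they miss things now and then, are a little off and sometimes report something else, mostly with a low value. They report only what shows in the picture. A call takes as long as a camera call. They do not tell look-alikes from the thing itself.
- silhouettes(picture, name): "pixels" (480x640 bool, what is visible of it) and "box" ([left, top, width, height] in pixels, round what is visible of it).
- place_of(picture, name): "location" ([column, row] in pixels: a listed point, or the origin of a listed thing).
The state is a dict: "time": time; "q": joint angles; "joint_vel": joint speeds; "joint_torque": joint torques, N m; "tool_pos": TCP position; "orientation": TCP orientation; "ft_force": force on the tool from outside, world axes, zero at the start; "ft_torque": the same for the moment, N m; "gripper_width": opening from 0.0 (shut) to 1.0 (fully open).
Only numpy, scipy, OpenCV 4.12 (cv2) and the standard library are available. Lean on these libraries where they do the work, as an engineer would, in place of code of your own. Each camera call takes 0.05 s, during which the arm holds its last target.

## Working session

There is one attempt and no reset: what is moved stays moved. The work goes in short steps, Python scripts to look and compute and a shell command to move; the robot and the scene stay as the last step left them, time stands still between calls to the robot, and variables do not carry over. Pictures are saved under pics/ and viewed, and the job is handed in when it is done.

```bash
ls -la; mkdir -p pics
python3 - <<'E'
from plant import observe, grab_frame
import cv2
print(observe())
for n in ("side","top"):
    f=grab_frame(n); cv2.imwrite(f"pics/{n}0.png",f["frame"])
    print(n,f["mtx"],f["k1"],f["xyz"],f["rotation"],f["shot"])
E
```

```text
total 12
drwxr-xr-x  3 agent agent 4096 Dec  7 03:04 .
drwxr-xr-x 23 root  root  4096 Dec  7 03:04 ..
drwxr-xr-x  2 agent agent 4096 Dec  7 03:04 pics
{'time': 0.0, 'q': array([ 1.13349242,  0.42674093,  0.07386254,  1.60662297, -0.03410842,
        1.11080515, -0.06706884]), 'joint_vel': array([-2.86028741e-04, -2.73195937e-05, -2.93689327e-04, -8.63070672e-04,
        1.39777955e-03,  1.28697725e-03, -4.17416090e-04]), 'joint_torque': array([-2.78193904e-03, -9.49837017e+01,  3.75990272e+00, -4.63518870e+01,
        1.93594233e-02,  9.92021116e-03,  1.63711263e-05]), 'tool_pos': array([ 0.19144436, -0.64684528,  0.23059795]), 'orientation': array([-0.69969877, -0.10185245,  0.69989868, -0.10094323]), 'ft_force': array([ 0.09402419, -0.42975325, -0.10725811]), 'ft_torque': array([ 0.04579966, -0.00524342,  0.04824705]), 'gripper_width': 0.9971230909698249}
side [[563.97188166   0.         317.40245427]
 [  0.         563.97188166 244.47143416]
 [  0.           0.           1.        ]] -0.17378449564043266 [0.30498031 1.51742209 0.9702625 ] [-0.07381216  0.86827221 -0.48975419  0.02821291] 1
top [[470.62981894   0.         325.94751799]
 [  0.         470.62981894 238.80176546]
 [  0.           0.           1.        ]] 0.0084444151697623 [0.43688912 0.0780684  1.3293891 ] [-0.70237254  0.71098866 -0.0248995   0.02340861] 2
```

View pics/side0.png

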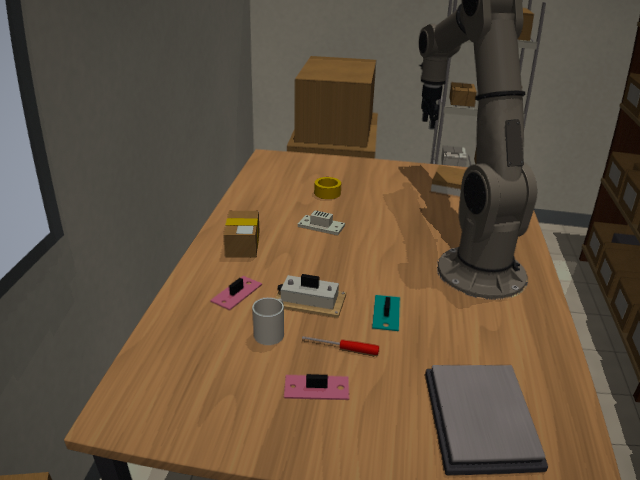

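View pics/top0.png

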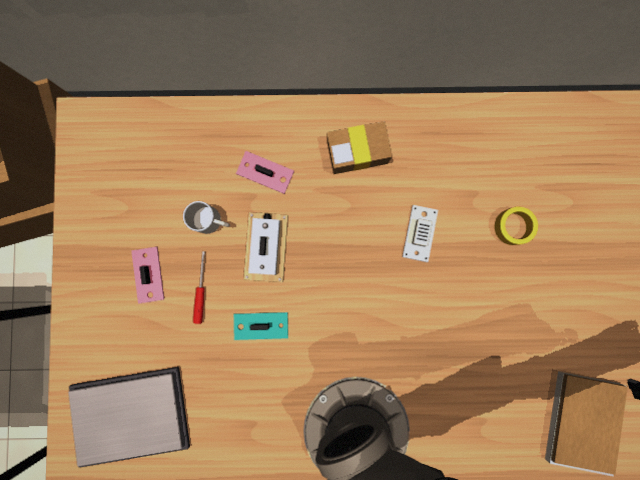

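```bash
cat > h.py <<'E'
import numpy as np, cv2
from scipy.spatial.transform import Rotation as R
from scipy.optimize import least_squares
from plant import observe, grab_frame, silhouettes, place_of
def dist(f): return np.array([f["k1"],0,0,0,0.])
def proj(f,P):
    Rm=R.from_quat(f["rotation"]).as_matrix(); P=np.atleast_2d(P)
    return cv2.projectPoints((P-f["xyz"])@Rm,np.zeros(3),np.zeros(3),f["mtx"],dist(f))[0][:,0]
def ray(f,px):
    u=cv2.undistortPoints(np.array([[px]],float),f["mtx"],dist(f))[0,0]
    d=R.from_quat(f["rotation"]).as_matrix()@np.array([u[0],u[1],1]); return np.array(f["xyz"]),d/np.linalg.norm(d)
def onz(f,px,z):
    o,d=ray(f,px); return o+d*(z-o[2])/d[2]
def tri(fs,pxs):
    A=0;b=0
    for f,p in zip(fs,pxs):
        o,d=ray(f,p); M=np.eye(3)-np.outer(d,d); A=A+M; b=b+M@o
    return np.linalg.solve(A,b)
E
python3 - <<'E'
from h import *
s=grab_frame("side"); t=grab_frame("top")
np.set_printoptions(precision=4,suppress=True)
Z=dict(lower=0,dowel_big=.047,dowel_small=.047,plate_rib=.069,upper_mid=.024,hole_big=0,hole_small=0,parcel_mid=.0425,tape_mid=.024,mug_mid=.0475,driver_grip=.015)
for n,z in Z.items():
    for f,nm in((t,"top"),(s,"side")):
        for r in place_of(f,n)[:4]:
            print(n,nm,np.round(r["location"],1),round(r["conf"],2),onz(f,r["location"],z)[:2])
im=t["frame"]
a=cv2.resize(im[200:300,215:315],None,fx=4,fy=4,interpolation=cv2.INTER_CUBIC);b=cv2.resize(im[185:285,370:470],None,fx=4,fy=4,interpolation=cv2.INTER_CUBIC)
cv2.imwrite("pics/crop1.png",np.hstack([a,b]))
im=s["frame"]
a=cv2.resize(im[255:330,265:365],None,fx=4,fy=4,interpolation=cv2.INTER_CUBIC);b=cv2.resize(im[185:260,270:370],None,fx=4,fy=4,interpolation=cv2.INTER_CUBIC)
cv2.imwrite("pics/crop2.png",np.hstack([a,b]))
E
```

```text
lower top [266.8 246.7] 0.87 [0.5075 0.2422]
lower side [307.7 300.8] 0.83 [0.5108 0.2454]
lower side [304.3 224. ] 0.55 [ 0.5989 -0.1941]
dowel_big top [264.6 228.1] 0.91 [0.556  0.2422]
dowel_big side [290.2 287.4] 0.62 [0.5596 0.2548]
dowel_small top [261.3 268.9] 0.6 [0.4448 0.2515]
dowel_small side [330.5 290.8] 0.74 [0.4463 0.2496]
dowel_small side [321.2 221.9] 0.55 [ 0.5312 -0.1368]
plate_rib top [261.8 246.9] 0.94 [0.5035 0.2471]
plate_rib top [145.8 274.6] 0.66 [0.4333 0.5562]
plate_rib top [261.2 328.4] 0.56 [0.2874 0.2492]
plate_rib side [237.2 286.6] 0.95 [0.6968 0.3091]
plate_rib side [386.3 306.2] 0.89 [0.2888 0.3212]
plate_rib side [311.1 279.8] 0.64 [0.5034 0.2382]
plate_rib side [314.8 381.3] 0.57 [0.4303 0.6256]
upper_mid top [421.3 233.7] 0.84 [ 0.5372 -0.1907]
upper_mid top [357.7 148. ] 0.6 [ 0.7815 -0.0178]
upper_mid side [320.6 218.4] 0.9 [ 0.5427 -0.2026]
upper_mid side [332.1 291.9] 0.43 [0.4446 0.2225]
hole_big top [425.4 211.5] 0.65 [ 0.6022 -0.2089]
hole_big side [306.  225.7] 0.65 [ 0.5909 -0.1833]
hole_small top [412.1 251.9] 0.88 [ 0.4878 -0.1683]
hole_small top [422.1 211.7] 0.28 [ 0.6017 -0.1995]
hole_small side [339.8 227.8] 0.93 [ 0.4725 -0.1918]
parcel_mid top [358.6 147.5] 0.97 [ 0.778 -0.019]
parcel_mid side [241.3 234.7] 0.93 [ 0.7748 -0.0089]
tape_mid top [514.8 226.8] 0.73 [ 0.5533 -0.4512]
tape_mid top [196.9 300.4] 0.62 [0.3606 0.432 ]
tape_mid side [328.1 187.5] 0.58 [ 0.552  -0.4569]
mug_mid top [200.1 219.7] 0.69 [0.5811 0.4183]
mug_mid side [266.2 320.2] 0.66 [0.5919 0.41  ]
driver_grip side [357.5 346.6] 0.97 [0.3508 0.4319]
```

View pics/crop1.png

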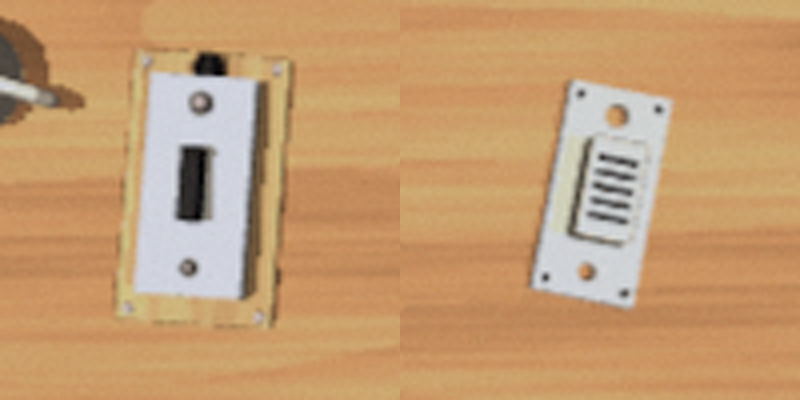

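View pics/crop2.png

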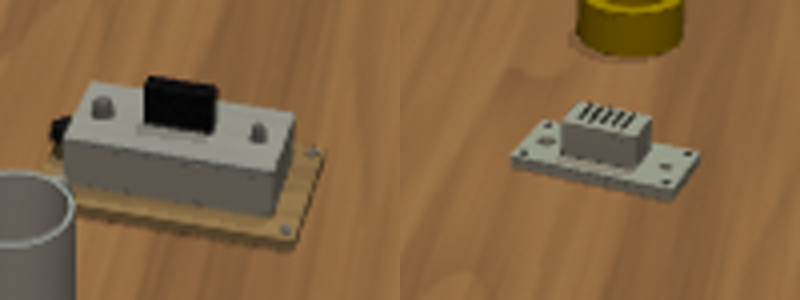

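```bash
python3 - <<'E'
import cv2,numpy as np
t=cv2.imread("pics/top0.png");s=cv2.imread("pics/side0.png")
def c(im,x,y,w,h,k,n):
    a=cv2.resize(im[y:y+h,x:x+w],None,fx=k,fy=k,interpolation=cv2.INTER_CUBIC)
    for i in range(0,w,10): cv2.putText(a,str(x+i),(i*k,8),0,.3,(0,0,255),1);cv2.line(a,(i*k,8),(i*k,14),(0,0,255),1)
    for i in range(0,h,10): cv2.putText(a,str(y+i),(0,i*k+4),0,.3,(0,0,255),1);cv2.line(a,(20,i*k),(26,i*k),(0,0,255),1)
    cv2.imwrite(f"pics/{n}.png",a)
a=c(t,240,205,52,82,7,"tl");c(t,398,200,46,66,9,"tu");c(s,272,262,80,56,10,"sl");c(s,293,205,58,34,13,"su")
E
python3 - <<'E'
import cv2,numpy as np
a=cv2.imread("pics/tl.png");b=cv2.imread("pics/tu.png")
o=np.zeros((600,800,3),np.uint8);o[:574,:364]=a;o[:594,370:784]=b;cv2.imwrite("pics/tt.png",o)
E
```

```text
(no output)
```

View pics/tt.png

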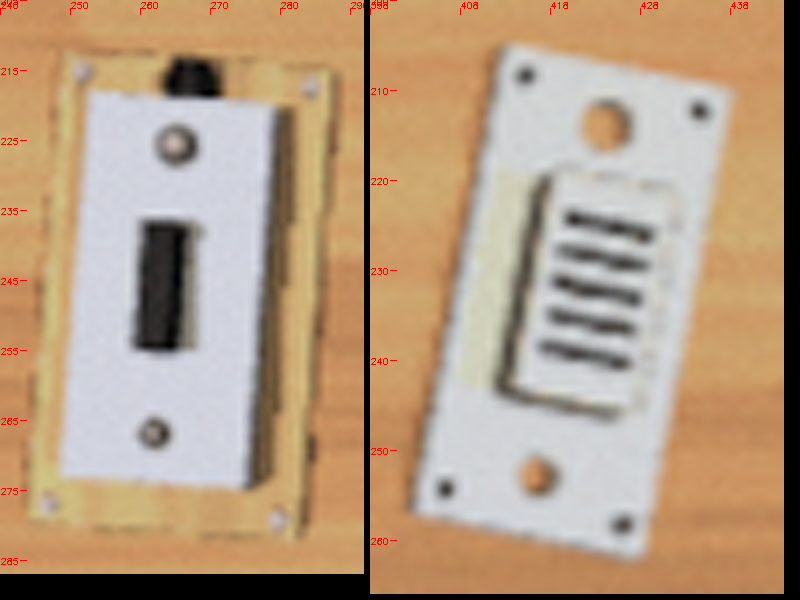

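View pics/sl.png

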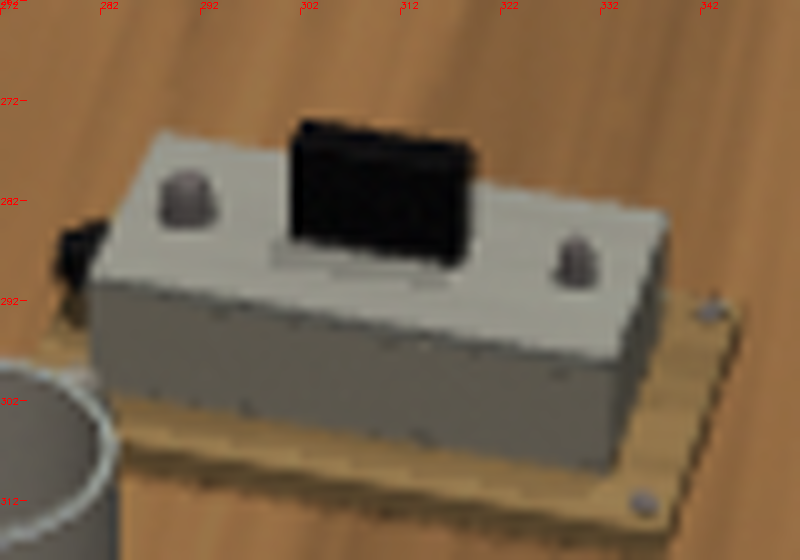

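View pics/su.png

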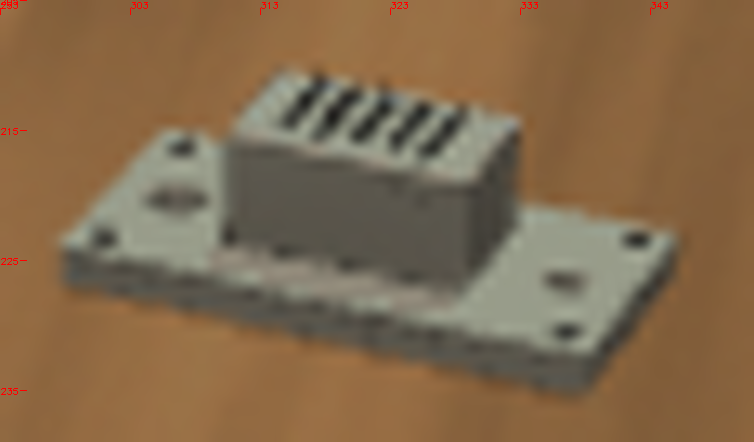

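```bash
cat > fit.py <<'E'
from h import *
np.set_printoptions(precision=4,suppress=True)
def px(l,x,y,k): return [((a+.5)/k-.5+x,(b+.5)/k-.5+y) for a,b in l]
def rect(L,W,z): L/=2;W/=2; return [(L,W,z),(L,-W,z),(-L,-W,z),(-L,W,z)]
def fit(sets,x0):
    def T(p,m): c,s=np.cos(p[2]),np.sin(p[2]); m=np.array(m); return np.c_[p[0]+c*m[:,0]-s*m[:,1],p[1]+s*m[:,0]+c*m[:,1],m[:,2]]
    f=lambda p:np.concatenate([(proj(F,T(p,m))-np.array(q)).ravel() for F,m,q in sets])
    r=least_squares(f,x0,loss="soft_l1"); return r.x,f(r.x)
E
cat > run1.py <<'E'
from fit import *
import pickle
t=grab_frame("top");s=grab_frame("side")
pickle.dump((t,s),open("cal.pkl","wb"))
TL=(t,rect(.15,.072,.052)+[(.056,0,.064),(-.056,0,.064)]+rect(.19,.11,.012),
  px([(90,91),(278,105),(250,488),(60,475),(178,145),(154,432),(65,52),(335,72),(300,538),(27,518)],240,205,7))
SL=(s,rect(.15,.072,.052)+[(.056,0,.064),(-.056,0,.064)],px([(92,275),(165,132),(666,212),(615,357),(188,174),(576,238)],272,262,10))
TU=(t,rect(.15,.072,.012)+[(.056,0,.012),(-.056,0,.012)],px([(132,44),(365,90),(275,558),(41,512),(234,126),(167,476)],398,200,9))
SU=(s,rect(.15,.072,.012)+rect(.07,.04,.048),px([(62,245),(163,130),(678,232),(588,352),(237,133),(280,68),(520,122),(475,180)],293,205,13))
for nm,a,b,x0 in (("lower",TL,SL,(.5,.245,0)),("upper",TU,SU,(.54,-.19,0))):
    for k,S in (("top",[a]),("side",[b]),("both",[a,b])):
        p,r=fit(S,x0); print(nm,k,p,"rms",np.sqrt((r**2).mean()))
        if k!="both": print(r.reshape(-1,2).round(1).tolist())
E
python3 run1.py
```

```text
lower top [ 0.5071  0.244  -0.0817] rms 0.30134769569440156
[[0.3, -0.0], [-0.2, -0.2], [-0.4, 0.1], [0.2, 0.1], [-0.2, -0.3], [-0.0, 0.1], [-0.1, -0.4], [0.3, -0.5], [0.2, 0.5], [-0.1, 0.6]]
lower side [ 0.5061  0.2434 -0.0819] rms 0.24850633940789105
[[-0.4, -0.3], [-0.5, -0.1], [0.4, -0.0], [0.1, 0.1], [0.1, 0.2], [0.2, -0.0]]
lower both [ 0.5068  0.2439 -0.0817] rms 0.31690131148306433
upper top [ 0.5404 -0.1897 -0.2141] rms 0.24518703421201876
[[0.2, -0.1], [-0.5, -0.1], [-0.4, 0.1], [0.3, 0.1], [0.2, -0.1], [0.2, 0.0]]
upper side [ 0.5387 -0.1913 -0.2069] rms 0.3095534354658717
[[0.1, 0.2], [0.0, 0.0], [0.1, 0.2], [0.3, 0.4], [-0.9, -0.2], [0.0, -0.1], [0.3, -0.6], [-0.1, 0.0]]
upper both [ 0.5396 -0.19   -0.2128] rms 0.3740221422716318
```

```bash
cat > go.py <<'E'
# usage: go.py x y z yaw  -> what remains, tool axes/units. yaw= direction of object's x axis; jaws along its y
import sys
from h import *
np.set_printoptions(precision=3,suppress=True)
o=observe(); Rm=R.from_quat(o["orientation"]); p=np.array(o["tool_pos"])
x,y,z,yaw=map(float,sys.argv[1:5])
print("t",o["time"],"tcp",p,"F",o["ft_force"],"T",o["ft_torque"],"w",round(o["gripper_width"],3)); print("axes x,y,z (cols)\n",Rm.as_matrix())
for sgn in (1,-1):
    yv=sgn*np.array([-np.sin(yaw),np.cos(yaw),0]); xv=np.array([0,0,-1.]); zv=np.cross(xv,yv)
    Rt=R.from_matrix(np.c_[xv,yv,zv]); rv=(Rm.inv()*Rt).as_rotvec()
    d=np.array([x,y,z])-p
    print("turn units(8deg)",np.rad2deg(rv)/8,"shift units(20mm) cur axes",Rm.inv().apply(d)/.02,"turned axes",Rt.inv().apply(d)/.02)
E
python3 go.py 0.507 0.244 0.12 -0.082;python3 go.py 0.5 -0.35 0.2 -0.082; grep -n x /dev/null
```

```text
t 1.4 tcp [ 0.192 -0.647  0.231] F [-0.691  0.881 -0.019] T [ 0.1   -0.012  0.053] w 0.998
axes x,y,z (cols)
 [[-0.     0.284 -0.959]
 [ 0.    -0.959 -0.284]
 [-1.    -0.    -0.   ]]
turn units(8deg) [-19.852  -0.001  -0.   ] shift units(20mm) cur axes [  5.567 -38.252 -27.77 ] turned axes [ 5.565 45.703 12.068]
turn units(8deg) [ 2.648 -0.     0.   ] shift units(20mm) cur axes [  5.567 -38.252 -27.77 ] turned axes [  5.565 -45.703 -12.068]
t 1.4 tcp [ 0.192 -0.647  0.231] F [-0.691  0.881 -0.019] T [ 0.1   -0.012  0.053] w 0.998
axes x,y,z (cols)
 [[-0.     0.284 -0.959]
 [ 0.    -0.959 -0.284]
 [-1.    -0.    -0.   ]]
turn units(8deg) [-19.852  -0.001  -0.   ] shift units(20mm) cur axes [  1.565  -9.872 -19.005] turned axes [ 1.565 16.074 14.152]
turn units(8deg) [ 2.648 -0.     0.   ] shift units(20mm) cur axes [  1.565  -9.872 -19.005] turned axes [  1.565 -16.074 -14.152]
```

```bash
python3 -m pendant '[[0,-1,-1,0.9,0,0,1],[0,-1,-1,0.9,0,0,1],[0,-1,-1,0.85,0,0,1],[0,-1,-1,0,0,0,1],[0,-1,-1,0,0,0,1],[0,-1,-1,0,0,0,1],[0,-1,-1,0,0,0,1],[0,-1,-1,0,0,0,1]]' 40; python3 go.py 0.507 0.244 0.12 -0.082
```

```text
time: 2.4
tool_pos: [0.3494, -0.4866, 0.2315]
orientation: [0.707, -0.029, -0.706, -0.029]
ft_force: [0.1, -0.1, 0.3]
gripper_width: 1.001
t 2.4 tcp [ 0.349 -0.487  0.231] F [ 0.054 -0.119  0.276] T [-0.031  0.041  0.01 ] w 1.001
axes x,y,z (cols)
 [[ 0.    -0.082 -0.997]
 [-0.    -0.997  0.082]
 [-1.     0.    -0.   ]]
turn units(8deg) [22.498 -0.002  0.002] shift units(20mm) cur axes [  5.569 -37.055  -4.85 ] turned axes [ 5.573 37.053  4.861]
turn units(8deg) [-0.002 -0.001 -0.001] shift units(20mm) cur axes [  5.569 -37.055  -4.85 ] turned axes [  5.573 -37.053  -4.861]
```

```bash
python3 -m pendant '[[0,-1,-0.8,0,0,0,1],[0,-1,-0.8,0,0,0,1],[0,-1,-0.8,0,0,0,1],[0,-1,-0.8,0,0,0,1],[0,-1,-0.8,0,0,0,1],[0,-1,-0.8,0,0,0,1],[0,-1,0,0,0,0,1],[0,-1,0,0,0,0,1]]' && python3 -m pendant '[[0,-1,0,0,0,0,1],[0,-1,0,0,0,0,1],[0,-1,0,0,0,0,1],[0,-1,0,0,0,0,1],[0,-1,0,0,0,0,1],[0,-1,0,0,0,0,1],[0,-1,0,0,0,0,1],[0,-1,0,0,0,0,1]]' && python3 -m pendant '[[0,-1,0,0,0,0,1],[0,-1,0,0,0,0,1],[0,-1,0,0,0,0,1],[0,-1,0,0,0,0,1],[0,-1,0,0,0,0,1],[0,-1,0,0,0,0,1],[0,-1,0,0,0,0,1],[0,-1,0,0,0,0,1]]' ; python3 go.py 0.507 0.244 0.12 -0.082
```

```text
time: 3.4
tool_pos: [0.457, -0.3347, 0.2312]
orientation: [-0.706, 0.029, 0.707, 0.029]
ft_force: [0.2, 0.1, 0.1]
gripper_width: 1.001
time: 4.4
tool_pos: [0.4706, -0.1749, 0.2314]
orientation: [0.707, -0.029, -0.706, -0.029]
ft_force: [0.2, 0.1, 0.2]
gripper_width: 0.998
time: 5.4
tool_pos: [0.4835, -0.0156, 0.2314]
orientation: [0.707, -0.029, -0.706, -0.029]
ft_force: [-0.5, -0.1, 0.5]
gripper_width: 0.999
t 5.4 tcp [ 0.484 -0.016  0.231] F [-0.533 -0.064  0.533] T [ 0.038  0.054 -0.046] w 0.999
axes x,y,z (cols)
 [[ 0.    -0.082 -0.997]
 [-0.    -0.997  0.082]
 [-1.     0.    -0.   ]]
turn units(8deg) [22.498 -0.001  0.002] shift units(20mm) cur axes [  5.568 -13.032  -0.101] turned axes [ 5.569 13.032  0.106]
turn units(8deg) [-0.002 -0.001 -0.001] shift units(20mm) cur axes [  5.568 -13.032  -0.101] turned axes [  5.569 -13.032  -0.106]
```

```bash
python3 -m pendant '[[0,-1,0,0,0,0,1],[0,-1,0,0,0,0,1],[0,-1,0,0,0,0,1],[0,-1,0,0,0,0,1],[0,-1,0,0,0,0,1],[0.4,-1,0,0,0,0,1],[0.7,-1,0,0,0,0,1],[0.7,-1,0,0,0,0,1]]' && python3 -m pendant '[[0.7,-1,0,0,0,0,0.7],[0.7,-1,-0.1,0,0,0,0.7],[0.7,-1,0,0,0,0,0.7],[0.8,-1,0,0,0,0,0.7],[0.8,-1,0,0,0,0,0.7],[0,0,0,0,0,0,0.7],[0,0,0,0,0,0,0.7],[0,0,0,0,0,0,0.7]]';  python3 go.py 0.507 0.244 0.12 -0.082
```

```text
time: 6.4
tool_pos: [0.4966, 0.1438, 0.1951]
orientation: [0.707, -0.029, -0.706, -0.029]
ft_force: [0.5, -0.5, -0.2]
gripper_width: 0.999
time: 7.4
tool_pos: [0.5075, 0.2416, 0.122]
orientation: [0.707, -0.029, -0.706, -0.029]
ft_force: [-0.4, -0.4, 0.1]
gripper_width: 0.702
t 7.4 tcp [0.507 0.242 0.122] F [-0.366 -0.418  0.131] T [-0.043 -0.034  0.014] w 0.702
axes x,y,z (cols)
 [[ 0.001 -0.083 -0.997]
 [ 0.    -0.997  0.083]
 [-1.    -0.    -0.001]]
turn units(8deg) [22.492  0.001  0.01 ] shift units(20mm) cur axes [ 0.099 -0.116  0.033] turned axes [ 0.099  0.116 -0.032]
turn units(8deg) [-0.008 -0.006  0.001] shift units(20mm) cur axes [ 0.099 -0.116  0.033] turned axes [ 0.099 -0.116  0.032]
```

Run:
```python
from h import *
t=grab_frame("top");s=grab_frame("side")
a=cv2.resize(t["frame"][190:300,205:325],None,fx=4,fy=4,interpolation=cv2.INTER_CUBIC);b=cv2.resize(s["frame"][210:320,260:340],None,fx=4,fy=4,interpolation=cv2.INTER_CUBIC)
cv2.imwrite("pics/a1.png",np.hstack([a,b]))
```

```text
(no output)
```

View pics/a1.png

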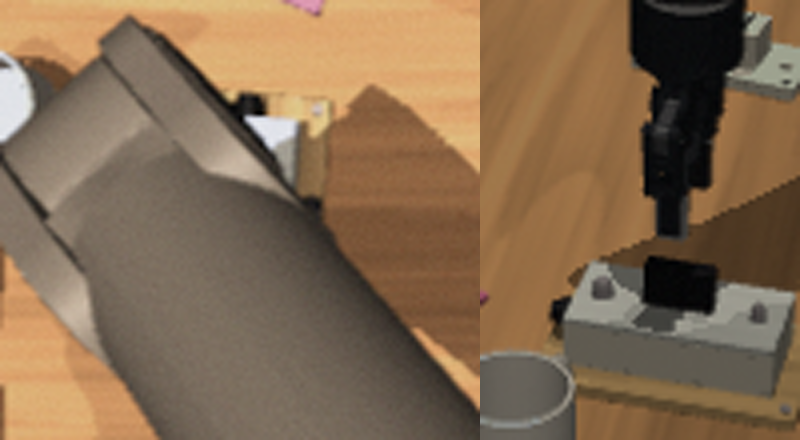

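```bash
python3 -m pendant '[[0.8,-0.1,0,0,0,0,0.7],[0.8,0,0,0,0,0,0.7],[0.8,0,0,0,0,0,0.7],[0.5,0,0,0,0,0,0.7],[0.3,0,0,0,0,0,0.7],[0,0,0,0,0,0,0.1],[0,0,0,0,0,0,0],[0,0,0,0,0,0,0]]' 40;  python3 go.py 0.507 0.244 0.058 -0.082
```

```text
time: 8.5
tool_pos: [0.5079, 0.2457, 0.0583]
orientation: [0.707, -0.028, -0.706, -0.03]
ft_force: [0.9, 3.0, 0.4]
gripper_width: 0.155
t 8.5 tcp [0.508 0.246 0.058] F [0.941 3.001 0.431] T [ 0.594 -0.208  0.074] w 0.155
axes x,y,z (cols)
 [[ 0.002 -0.082 -0.997]
 [ 0.002 -0.997  0.082]
 [-1.    -0.002 -0.002]]
turn units(8deg) [-22.497  -0.027  -0.018] shift units(20mm) cur axes [0.013 0.088 0.038] turned axes [ 0.014 -0.088 -0.038]
turn units(8deg) [ 0.003 -0.011  0.017] shift units(20mm) cur axes [0.013 0.088 0.038] turned axes [0.014 0.088 0.038]
```

```bash
python3 -m pendant '[[0,-0.06,0,0,0,0,0],[-0.3,0,0,0,0,0,0],[-0.4,0,0,0,0,0,0],[-0.4,0,0,0,0,0,0],[-0.4,0,0,0,0,0,0],[-0.4,0,0,0,0,0,0],[-0.5,0.2,0,0,0,0,0],[-0.4,0.6,0,0,0,0,0]]';  python3 go.py 0.5 0.03 0.015 -0.082
```

```text
time: 9.5
tool_pos: [0.5061, 0.2293, 0.1141]
orientation: [0.707, -0.029, -0.706, -0.029]
ft_force: [-0.8, -1.1, -1.3]
gripper_width: 0.158
t 9.5 tcp [0.506 0.229 0.114] F [-0.848 -1.112 -1.28 ] T [-0.072 -0.008  0.002] w 0.158
axes x,y,z (cols)
 [[ 0.    -0.081 -0.997]
 [ 0.    -0.997  0.081]
 [-1.    -0.    -0.   ]]
turn units(8deg) [-22.497  -0.004  -0.003] shift units(20mm) cur axes [ 4.952  9.96  -0.506] turned axes [ 4.955 -9.958  0.512]
turn units(8deg) [ 0.003 -0.002  0.002] shift units(20mm) cur axes [ 4.952  9.96  -0.506] turned axes [ 4.955  9.958 -0.512]
```

```bash
python3 -m pendant '[[0,1,-0.1,0,0,0,0],[0,1,-0.1,0,0,0,0],[0,1,-0.1,0,0,0,0],[0,1,-0.1,0,0,0,0],[0,1,-0.1,0,0,0,0],[0.2,1,0,0,0,0,0],[0.5,1,0,0,0,0,0],[0.8,1,0,0,0,0,0]]' && python3 -m pendant '[[0.8,0.9,0,0,0,0,0],[0.8,0.6,0,0,0,0,0],[0.7,0.3,0,0,0,0,0],[0.4,0,0,0,0,0,0],[0.2,0,0,0,0,0,0],[0.1,0,0,0,0,0,0],[0.1,0,0,0,0,0,0],[0,0,0,0,0,0,0]]';  python3 go.py 0.5 0.03 0.011 -0.082
```

```text
time: 10.5
tool_pos: [0.5028, 0.0676, 0.0827]
orientation: [0.707, -0.029, -0.706, -0.029]
ft_force: [1.1, 0.7, -3.2]
gripper_width: 0.157
time: 11.5
tool_pos: [0.5001, 0.0334, 0.0215]
orientation: [0.707, -0.029, -0.706, -0.029]
ft_force: [0.0, 0.2, -0.6]
gripper_width: 0.156
t 11.5 tcp [0.5   0.033 0.021] F [ 0.026  0.176 -0.58 ] T [ 0.012 -0.024  0.004] w 0.156
axes x,y,z (cols)
 [[ 0.    -0.082 -0.997]
 [ 0.    -0.997  0.082]
 [-1.    -0.    -0.   ]]
turn units(8deg) [22.5    0.001  0.004] shift units(20mm) cur axes [ 0.524  0.173 -0.007] turned axes [ 0.524 -0.172  0.007]
turn units(8deg) [-0.    -0.002  0.001] shift units(20mm) cur axes [ 0.524  0.173 -0.007] turned axes [ 0.524  0.172 -0.007]
```

Run:
```python
from h import *
s=grab_frame("side")
cv2.imwrite("pics/b1.png",cv2.resize(s["frame"][160:320,250:410],None,fx=3.7,fy=3.7,interpolation=cv2.INTER_CUBIC))
```

```text
(no output)
```

View pics/b1.png

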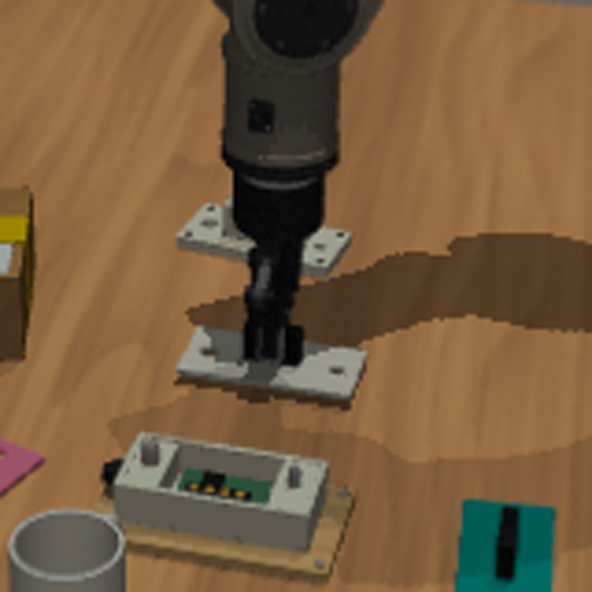

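```bash
python3 -m pendant '[[0.2,0,0,0,0,0,0],[0.15,0,0,0,0,0,0],[0.08,0,0,0,0,0,0],[0.05,0,0,0,0,0,0],[0.05,0,0,0,0,0,0],[0,0,0,0,0,0,0],[0,0,0,0,0,0,0],[0,0,0,0,0,0,0]]';  python3 go.py 0.5 0.03 0.011 -0.082
```

```text
time: 12.55
tool_pos: [0.5, 0.0334, 0.011]
orientation: [0.707, -0.029, -0.706, -0.029]
ft_force: [-2.9, 0.0, 6.2]
gripper_width: 0.159
t 12.55 tcp [0.5   0.033 0.011] F [-2.922  0.018  6.239] T [-0.155  0.565  0.049] w 0.159
axes x,y,z (cols)
 [[ 0.    -0.082 -0.997]
 [-0.    -0.997  0.082]
 [-1.     0.    -0.   ]]
turn units(8deg) [22.499 -0.001  0.001] shift units(20mm) cur axes [ 0.002  0.167 -0.013] turned axes [ 0.002 -0.167  0.013]
turn units(8deg) [-0.001 -0.001 -0.001] shift units(20mm) cur axes [ 0.002  0.167 -0.013] turned axes [ 0.002  0.167 -0.013]
```

```bash
python3 -m pendant '[[0,0,0,0,0,0,0.5],[0,0,0,0,0,0,0.7],[0,0,0,0,0,0,0.8],[-0.4,0,0,0,0,0,0.9],[-0.8,0,0,0,0,0,1],[-1,0,0,0,0,0,1],[-1,0.2,-0.4,0.5,0,0,1],[-0.5,1,-0.5,0.43,0,0,1]]';  python3 go.py 0.54 -0.190 0.07 -0.213
```

```text
time: 13.55
tool_pos: [0.5155, 0.0077, 0.0868]
orientation: [0.704, -0.075, -0.702, -0.075]
ft_force: [0.2, -0.9, 0.2]
gripper_width: 1.002
t 13.55 tcp [0.516 0.008 0.087] F [ 0.151 -0.884  0.21 ] T [0.034 0.025 0.051] w 1.002
axes x,y,z (cols)
 [[ 0.002 -0.211 -0.977]
 [ 0.001 -0.977  0.211]
 [-1.    -0.001 -0.002]]
turn units(8deg) [-22.498  -0.012  -0.026] shift units(20mm) cur axes [ 0.839  9.405 -3.28 ] turned axes [ 0.842 -9.403  3.285]
turn units(8deg) [ 0.002 -0.016  0.008] shift units(20mm) cur axes [ 0.839  9.405 -3.28 ] turned axes [ 0.842  9.403 -3.285]
```

```bash
python3 -m pendant '[[0,1,-0.4,0,0,0,1],[0,1,-0.4,0,0,0,1],[0,1,-0.4,0,0,0,1],[0,1,-0.4,0,0,0,1],[0,1,-0.4,0,0,0,1],[0,1,-0.4,0,0,0,1],[0,1,-0.4,0,0,0,1],[0,1,-0.4,0,0,0,1]]' && python3 -m pendant '[[0.2,1,0,0,0,0,1],[0.3,0.3,0,0,0,0,1],[0,0,0,0,0,0,1],[0,0,0,0,0,0,1],[0,0,0,0,0,0,1],[0,0,0,0,0,0,1],[0,0,0,0,0,0,1],[0,0,0,0,0,0,1]]';  python3 go.py 0.54 -0.190 0.016 -0.213
python3 - <<'E'
from h import *
s=grab_frame("side");t=grab_frame("top")
cv2.imwrite("pics/c1.png",np.hstack([cv2.resize(f["frame"][y:y+110,x:x+80],None,fx=5,fy=5,interpolation=cv2.INTER_CUBIC) for f,x,y in((s,283,160),(t,370,180))]))
E
```

```text
time: 14.55
tool_pos: [0.543, -0.1646, 0.085]
orientation: [-0.703, 0.076, 0.703, 0.075]
ft_force: [-0.4, 0.3, -0.0]
gripper_width: 1.0
time: 15.55
tool_pos: [0.5379, -0.1879, 0.0748]
orientation: [-0.703, 0.075, 0.703, 0.075]
ft_force: [0.6, 0.8, -0.7]
gripper_width: 1.001
t 15.55 tcp [ 0.538 -0.188  0.075] F [ 0.6    0.764 -0.674] T [-0.007 -0.022 -0.014] w 1.001
axes x,y,z (cols)
 [[ 0.    -0.21  -0.978]
 [ 0.    -0.978  0.21 ]
 [-1.    -0.     0.   ]]
turn units(8deg) [-22.493  -0.001   0.   ] shift units(20mm) cur axes [ 2.938  0.083 -0.124] turned axes [ 2.938 -0.083  0.124]
turn units(8deg) [0.007 0.    0.   ] shift units(20mm) cur axes [ 2.938  0.083 -0.124] turned axes [ 2.938  0.083 -0.124]
```

View pics/c1.png

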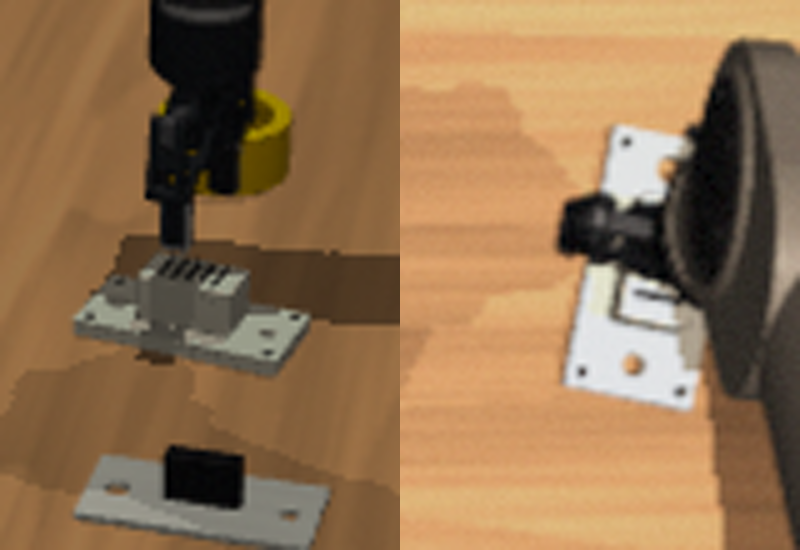

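```bash
python3 -m pendant '[[0.8,0.08,-0.12,0,0,0,1],[0.8,0,0,0,0,0,1],[0.7,0,0,0,0,0,1],[0.5,0,0,0,0,0,1],[0.15,0,0,0,0,0,0.6],[0,0,0,0,0,0,0.3],[0,0,0,0,0,0,0],[0,0,0,0,0,0,0]]' 60;  python3 go.py 0.54 -0.190 0.016 -0.213
```

```text
time: 16.65
tool_pos: [0.5403, -0.19, 0.0164]
orientation: [0.703, -0.075, -0.703, -0.075]
ft_force: [-0.8, 0.6, 5.7]
gripper_width: 0.458
t 16.65 tcp [ 0.54  -0.19   0.016] F [-0.826  0.645  5.743] T [0.244 0.19  0.018] w 0.458
axes x,y,z (cols)
 [[ 0.001 -0.21  -0.978]
 [-0.    -0.978  0.21 ]
 [-1.    -0.    -0.001]]
turn units(8deg) [-22.493  -0.     -0.011] shift units(20mm) cur axes [0.018 0.002 0.015] turned axes [ 0.018 -0.002 -0.015]
turn units(8deg) [ 0.007 -0.007  0.   ] shift units(20mm) cur axes [0.018 0.002 0.015] turned axes [0.018 0.002 0.015]
```

```bash
python3 -m pendant '[[-0.2,0,0,0,0,0,0],[-0.5,0,0,0,0,0,0],[-0.9,0,0,0,0,0,0],[-1,0,0,0,0,0,0],[-1,-0.5,0,0,0,0,0],[-1,-1,0,-0.3,0,0,0],[-0.6,-1,0,-0.3,0,0,0],[0,-1,0,-0.35,0,0,0]]';  python3 go.py 0.507 0.244 0.116 -0.082
```

```text
time: 17.65
tool_pos: [0.5528, -0.1201, 0.1209]
orientation: [0.707, -0.027, -0.706, -0.027]
ft_force: [0.2, 0.1, -3.3]
gripper_width: 0.459
t 17.65 tcp [ 0.553 -0.12   0.121] F [ 0.164  0.136 -3.314] T [ 0.023 -0.003 -0.073] w 0.459
axes x,y,z (cols)
 [[ 0.002 -0.077 -0.997]
 [-0.    -0.997  0.077]
 [-1.     0.    -0.002]]
turn units(8deg) [-22.463   0.002  -0.022] shift units(20mm) cur axes [  0.235 -17.974   3.682] turned axes [ 0.246 17.955 -3.775]
turn units(8deg) [ 0.037 -0.014 -0.001] shift units(20mm) cur axes [  0.235 -17.974   3.682] turned axes [  0.246 -17.955   3.775]
```

```bash
python3 -m pendant '[[0,-1,0.25,0,0,0,0],[0,-1,0.25,0,0,0,0],[0,-1,0.25,0,0,0,0],[0,-1,0.25,0,0,0,0],[0,-1,0.25,0,0,0,0],[0,-1,0.25,0,0,0,0],[0,-1,0.25,0,0,0,0],[0,-1,0.25,0,0,0,0]]' && python3 -m pendant '[[0,-1,0.25,0,0,0,0],[0,-1,0.25,0,0,0,0],[0,-1,0.25,0,0,0,0],[0,-1,0.25,0,0,0,0],[0,-1,0.25,0,0,0,0],[0,-1,0.25,0,0,0,0],[0,-1,0.25,0,0,0,0],[0,-1,0,0,0,0,0]]' && python3 -m pendant '[[0,-0.9,0,0.04,0,0,0],[0,-0.7,0,0,0,0,0],[0,-0.3,0,0,0,0,0],[0,0,0,0,0,0,0],[0,0,0,0,0,0,0],[0,0,0,0,0,0,0],[0,0,0,0,0,0,0],[0,0,0,0,0,0,0]]';   python3 go.py 0.507 0.244 0.116 -0.082
python3 - <<'E'
from h import *
import pickle
s=grab_frame("side");t=grab_frame("top");pickle.dump((t,s),open("d.pkl","wb"))
cv2.imwrite("pics/d1.png",np.hstack([cv2.resize(f["frame"][y:y+110,x:x+80],None,fx=5,fy=5,interpolation=cv2.INTER_CUBIC) for f,x,y in((s,270,210),(t,220,190))]))
E
```

```text
time: 18.65
tool_pos: [0.5238, 0.0428, 0.1189]
orientation: [-0.706, 0.028, 0.707, 0.028]
ft_force: [-0.4, -0.4, -2.6]
gripper_width: 0.462
time: 19.65
tool_pos: [0.5017, 0.2048, 0.1191]
orientation: [-0.706, 0.028, 0.707, 0.028]
ft_force: [0.3, 0.1, -2.9]
gripper_width: 0.459
time: 20.65
tool_pos: [0.506, 0.2415, 0.1198]
orientation: [0.706, -0.03, -0.706, -0.03]
ft_force: [0.3, 0.2, -2.0]
gripper_width: 0.463
t 20.65 tcp [0.506 0.242 0.12 ] F [ 0.305  0.205 -1.955] T [-0.006 -0.02  -0.049] w 0.463
axes x,y,z (cols)
 [[ 0.    -0.085 -0.996]
 [ 0.    -0.996  0.085]
 [-1.    -0.    -0.   ]]
turn units(8deg) [22.477  0.     0.001] shift units(20mm) cur axes [ 0.19  -0.128 -0.039] turned axes [0.19  0.128 0.039]
turn units(8deg) [-0.023 -0.001  0.   ] shift units(20mm) cur axes [ 0.19  -0.128 -0.039] turned axes [ 0.19  -0.128 -0.039]
```

View pics/d1.png

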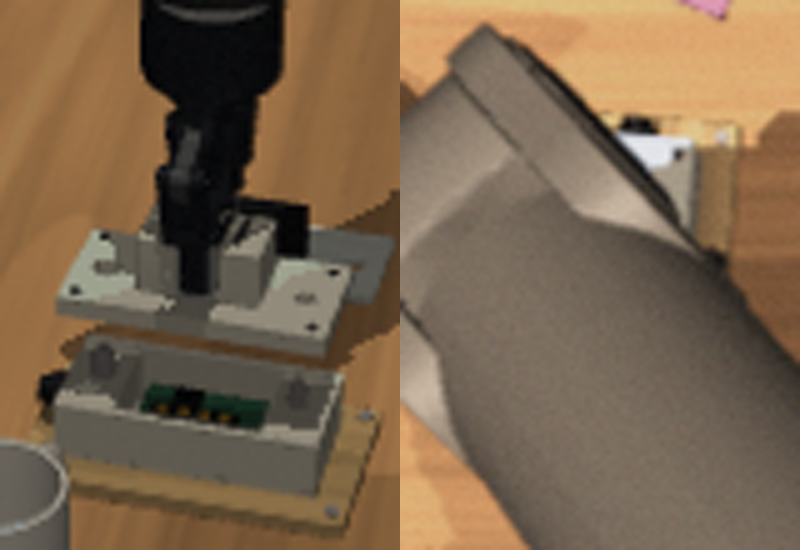

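Run:
```python
import pickle,cv2
t,s=pickle.load(open("d.pkl","rb"))
def c(im,x,y,w,h,k,n):
    a=cv2.resize(im[y:y+h,x:x+w],None,fx=k,fy=k,interpolation=cv2.INTER_CUBIC)
    for i in range(0,w,10): cv2.line(a,(i*k,0),(i*k,6),(0,0,255),1)
    cv2.imwrite(f"pics/{n}.png",a)
c(s["frame"],276,248,74,37,10,"e1");c(s["frame"],272,272,78,46,10,"e2")
```

```text
(no output)
```

View pics/e1.png

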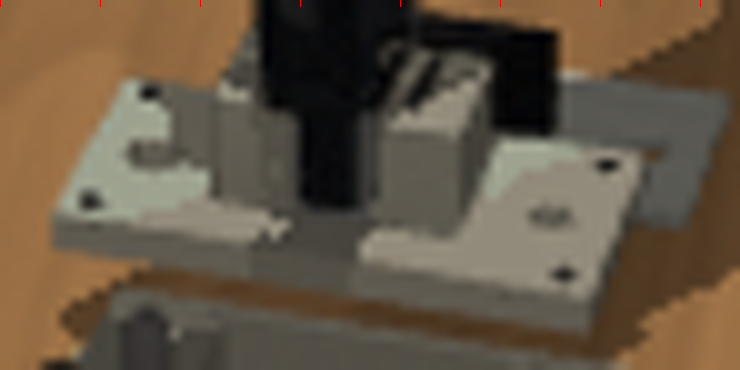

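View pics/e2.png

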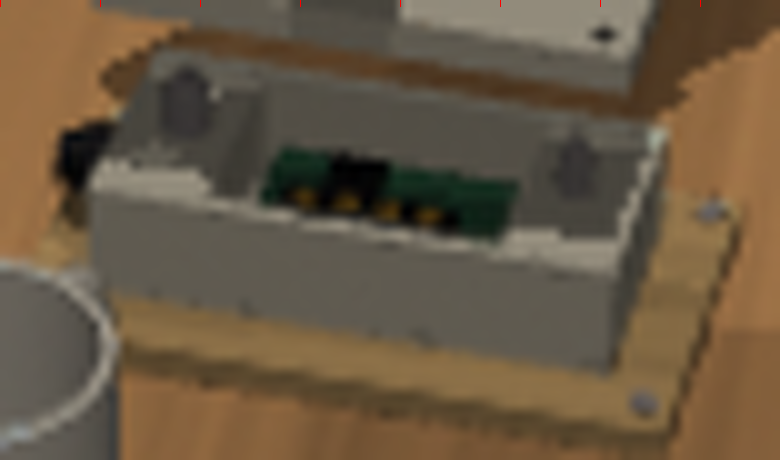

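```bash
cat > run2.py <<'E'
from fit import *
import pickle
t,s=pickle.load(open("d.pkl","rb"))
def T4(p,m): c,sn=np.cos(p[2]),np.sin(p[2]); m=np.array(m); return np.c_[p[0]+c*m[:,0]-sn*m[:,1],p[1]+sn*m[:,0]+c*m[:,1],m[:,2]+p[3]]
U=rect(.15,.072,.012)+[(.075,.036,0),(-.075,.036,0),(.056,0,.012),(-.056,0,.012)]
qU=px([(53,217),(128,80),(643,153),(593,298),(55,247),(592,332),(153,153),(551,215)],276,248,10)
for z in (None,.104):
    f=lambda p:(proj(s,T4(p if z is None else [*p,z],U))-qU).ravel()
    r=least_squares(f,[.506,.242,-.085,.104] if z is None else [.506,.242,-.085],loss="soft_l1"); print(r.x); print(r.fun.reshape(-1,2).round(1).tolist())
L=rect(.15,.072,.047)+[(.056,0,.064),(-.056,0,.064)]
p,r=fit([(s,L,px([(92,180),(155,53),(662,130),(613,270),(187,72),(575,139)],272,272,10))],(.507,.244,-.08)); print(p,r.reshape(-1,2).round(1).tolist())
E
python3 run2.py
```

```text
[ 0.5054  0.2361 -0.0738  0.1017]
[[0.1, -0.3], [-0.3, -0.2], [0.2, 0.1], [-0.1, -0.2], [-0.1, 0.4], [-0.2, 0.1], [0.3, 0.2], [-0.0, -0.1]]
[ 0.5049  0.2394 -0.0745]
[[0.0, -0.3], [-0.3, -0.2], [0.3, 0.1], [-0.0, -0.2], [-0.1, 0.4], [-0.1, 0.1], [0.3, 0.2], [0.0, -0.1]]
[ 0.5069  0.2433 -0.0806] [[-0.6, 0.6], [0.3, -0.8], [0.4, -0.5], [-0.1, 0.2], [-0.0, 0.3], [0.0, -0.2]]
```

```bash
python3 -m pendant '[[0,-0.14,-0.065,-0.01,0,0,0],[0.5,0,0,0,0,0,0],[0.6,0,0,0,0,0,0],[0.5,0,0,0,0,0,0],[0.2,0,0,0,0,0,0],[0,0,0,0,0,0,0],[0,0,0,0,0,0,0],[0,0,0,0,0,0,0]]';  python3 go.py 0.5074 0.244 0.063 -0.082
```

```text
time: 21.75
tool_pos: [0.5077, 0.2444, 0.0841]
orientation: [0.707, -0.029, -0.706, -0.03]
ft_force: [0.1, -0.2, -2.8]
gripper_width: 0.461
t 21.75 tcp [0.508 0.244 0.084] F [ 0.059 -0.169 -2.807] T [-0.055  0.035  0.022] w 0.461
axes x,y,z (cols)
 [[ 0.001 -0.084 -0.996]
 [ 0.    -0.996  0.084]
 [-1.    -0.    -0.001]]
turn units(8deg) [22.488  0.003  0.006] shift units(20mm) cur axes [1.055 0.023 0.012] turned axes [ 1.055 -0.022 -0.011]
turn units(8deg) [-0.012 -0.004  0.002] shift units(20mm) cur axes [1.055 0.023 0.012] turned axes [1.055 0.022 0.011]
```

```bash
python3 -m pendant '[[0.05,0,0,0,0,0,0],[0.05,0,0,0,0,0,0],[0.05,0,0,0,0,0,0],[0.05,0,0,0,0,0,0],[0.05,0,0,0,0,0,0],[0.05,0,0,0,0,0,0],[0.05,0,0,0,0,0,0],[0,0,0,0,0,0,0]]';  python3 go.py 0.5074 0.244 0.063 -0.082
```

```text
time: 22.75
tool_pos: [0.5076, 0.2446, 0.0768]
orientation: [0.707, -0.029, -0.706, -0.03]
ft_force: [0.1, 0.5, -1.8]
gripper_width: 0.457
t 22.75 tcp [0.508 0.245 0.077] F [ 0.071  0.493 -1.844] T [ 0.208 -0.03   0.053] w 0.457
axes x,y,z (cols)
 [[ 0.    -0.083 -0.997]
 [ 0.    -0.997  0.083]
 [-1.    -0.    -0.   ]]
turn units(8deg) [22.489  0.004  0.002] shift units(20mm) cur axes [0.691 0.031 0.005] turned axes [ 0.691 -0.031 -0.005]
turn units(8deg) [-0.011 -0.001  0.002] shift units(20mm) cur axes [0.691 0.031 0.005] turned axes [0.691 0.031 0.005]
```

```bash
python3 -m pendant '[[0.04,0,0,0,0,0,0],[0.04,0,0,0,0,0,0],[0.04,0,0,0,0,0,0],[0.04,0,0,0,0,0,0],[0.04,0,0,0,0,0,0],[0,0,0,0,0,0,0],[0,0,0,0,0,0,0],[0,0,0,0,0,0,0]]';  python3 go.py 0.5074 0.244 0.063 -0.082
```

```text
time: 23.75
tool_pos: [0.5075, 0.2455, 0.0729]
orientation: [0.707, -0.029, -0.706, -0.03]
ft_force: [0.0, 6.5, 0.5]
gripper_width: 0.456
t 23.75 tcp [0.508 0.246 0.073] F [0.03  6.5   0.459] T [ 1.563 -0.025  0.275] w 0.456
axes x,y,z (cols)
 [[ 0.001 -0.082 -0.997]
 [ 0.002 -0.997  0.082]
 [-1.    -0.002 -0.001]]
turn units(8deg) [22.496  0.017  0.006] shift units(20mm) cur axes [0.496 0.079 0.   ] turned axes [ 0.496 -0.078 -0.   ]
turn units(8deg) [-0.004 -0.004  0.011] shift units(20mm) cur axes [0.496 0.079 0.   ] turned axes [0.496 0.078 0.   ]
```

```bash
python3 -m pendant '[[0,-0.05,0,0,0,0,0],[0,-0.04,0,0,0,0,0],[0.04,0,0,0,0,0,0],[0.04,0,0,0,0,0,0],[0.04,0,0,0,0,0,0],[0.04,0,0,0,0,0,0],[0,0,0,0,0,0,0],[0,0,0,0,0,0,0]]';  python3 go.py 0.5074 0.246 0.063 -0.082
```

```text
time: 24.75
tool_pos: [0.5076, 0.2461, 0.0695]
orientation: [-0.706, 0.03, 0.707, 0.03]
ft_force: [0.0, 1.0, -3.2]
gripper_width: 0.462
t 24.75 tcp [0.508 0.246 0.07 ] F [ 0.046  1.049 -3.172] T [ 0.27  -0.074  0.004] w 0.462
axes x,y,z (cols)
 [[-0.    -0.084 -0.996]
 [-0.    -0.996  0.084]
 [-1.     0.     0.   ]]
turn units(8deg) [22.488 -0.001 -0.001] shift units(20mm) cur axes [0.325 0.004 0.011] turned axes [ 0.325 -0.004 -0.011]
turn units(8deg) [-0.012  0.    -0.001] shift units(20mm) cur axes [0.325 0.004 0.011] turned axes [0.325 0.004 0.011]
```

Now past the taper with almost no side force; continuing to the rim.

```bash
python3 -m pendant '[[0.04,-0.01,0,0,0,0,0],[0.04,0,0,0,0,0,0],[0.04,0,0,0,0,0,0],[0.04,0,0,0,0,0,0],[0.04,0,0,0,0,0,0],[0.04,0,0,0,0,0,0],[0,0,0,0,0,0,0],[0,0,0,0,0,0,0]]';  python3 go.py 0.5074 0.246 0.063 -0.082
```

```text
time: 25.75
tool_pos: [0.5077, 0.2464, 0.0648]
orientation: [0.707, -0.03, -0.706, -0.03]
ft_force: [0.2, -0.2, -3.0]
gripper_width: 0.456
t 25.75 tcp [0.508 0.246 0.065] F [ 0.249 -0.247 -2.992] T [-0.067 -0.034  0.002] w 0.456
axes x,y,z (cols)
 [[ 0.    -0.084 -0.997]
 [ 0.    -0.997  0.084]
 [-1.    -0.    -0.   ]]
turn units(8deg) [22.488  0.001  0.   ] shift units(20mm) cur axes [0.089 0.02  0.012] turned axes [ 0.089 -0.02  -0.012]
turn units(8deg) [-0.012 -0.     0.   ] shift units(20mm) cur axes [0.089 0.02  0.012] turned axes [0.089 0.02  0.012]
```

```bash
python3 -m pendant '[[0.025,0,0,0,0,0,0],[0.025,0,0,0,0,0,0],[0.025,0,0,0,0,0,0],[0.025,0,0,0,0,0,0],[0,0,0,0,0,0,0],[0,0,0,0,0,0,0],[0,0,0,0,0,0,0],[0,0,0,0,0,0,0]]';  python3 go.py 0.5074 0.246 0.063 -0.082
```

```text
time: 26.75
tool_pos: [0.5077, 0.2464, 0.0633]
orientation: [0.707, -0.03, -0.706, -0.03]
ft_force: [-4.5, -2.6, 9.4]
gripper_width: 0.458
t 26.75 tcp [0.508 0.246 0.063] F [-4.538 -2.583  9.387] T [-0.466  0.933  0.059] w 0.458
axes x,y,z (cols)
 [[ 0.    -0.084 -0.996]
 [-0.    -0.996  0.084]
 [-1.     0.    -0.   ]]
turn units(8deg) [22.488 -0.001  0.003] shift units(20mm) cur axes [0.016 0.019 0.012] turned axes [ 0.016 -0.019 -0.012]
turn units(8deg) [-0.012 -0.002 -0.001] shift units(20mm) cur axes [0.016 0.019 0.012] turned axes [0.016 0.019 0.012]
```

```bash
python3 -m pendant '[[0.012,0,0,0,0,0,0],[0,0,0,0,0,0,0],[0,0,0,0,0,0,0],[0,0,0,0,0,0,0],[0,0,0,0,0,0,0],[0,0,0,0,0,0,0],[0,0,0,0,0,0,0],[0,0,0,0,0,0,0]]';  python3 go.py 0.5074 0.246 0.063 -0.082
python3 - <<'E'
from h import *
import pickle
s=grab_frame("side");pickle.dump((s,s),open("f.pkl","wb"))
a=cv2.resize(s["frame"][255:320,268:350],None,fx=9,fy=9,interpolation=cv2.INTER_CUBIC)
cv2.imwrite("pics/f1.png",a);cv2.imwrite("pics/f2.png",s["frame"]); print(observe()["ft_force"])
E
```

```text
time: 27.75
tool_pos: [0.5077, 0.2463, 0.0633]
orientation: [0.707, -0.03, -0.706, -0.03]
ft_force: [-5.2, -2.9, 14.6]
gripper_width: 0.46
t 27.75 tcp [0.508 0.246 0.063] F [-5.214 -2.919 14.578] T [-0.57   1.231  0.006] w 0.46
axes x,y,z (cols)
 [[ 0.    -0.084 -0.996]
 [-0.    -0.996  0.084]
 [-1.     0.    -0.   ]]
turn units(8deg) [22.488 -0.002  0.004] shift units(20mm) cur axes [0.015 0.018 0.011] turned axes [ 0.015 -0.018 -0.011]
turn units(8deg) [-0.012 -0.003 -0.001] shift units(20mm) cur axes [0.015 0.018 0.011] turned axes [0.015 0.018 0.011]
[-6.1655464  -3.37075335 13.57781531]
```

View pics/f1.png

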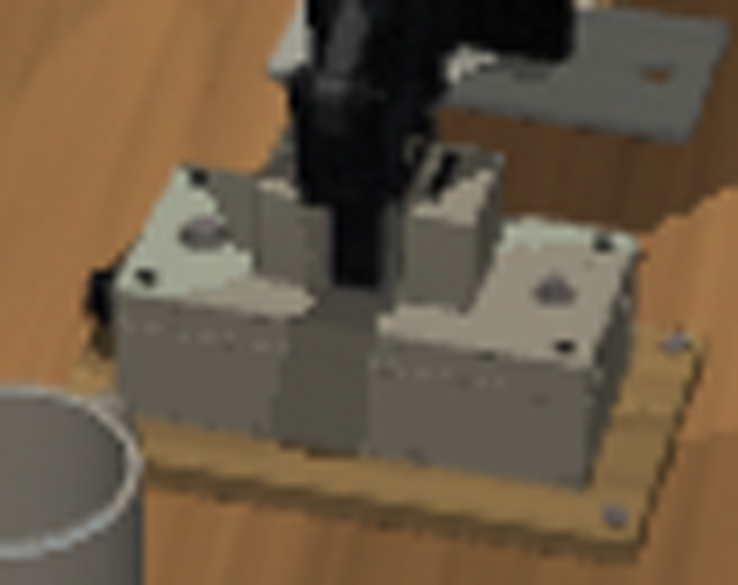

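View pics/f2.png

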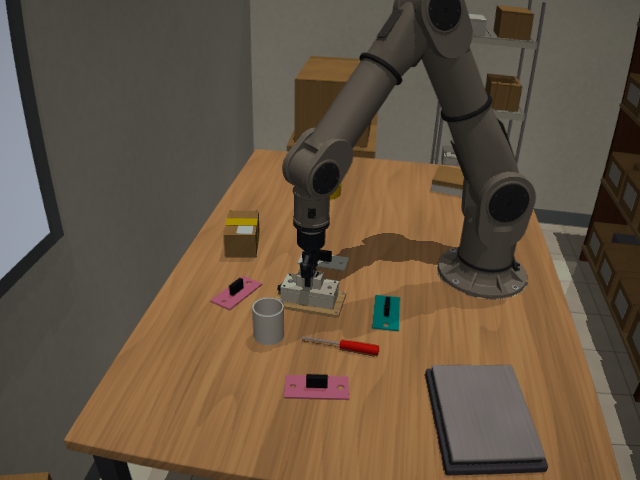

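```bash
python3 -m pendant '[[0.002,0,0,0,0,0,0],[0,0,0,0,0,0,0],[0,0,0,0,0,0,0],[0,0,0,0,0,0,0],[0,0,0,0,0,0,0],[0,0,0,0,0,0,0],[0,0,0,0,0,0,0],[0,0,0,0,0,0,0]]'
```

```text
time: 28.8
tool_pos: [0.5077, 0.2464, 0.0633]
orientation: [0.707, -0.03, -0.706, -0.03]
ft_force: [-6.0, -4.1, 14.5]
gripper_width: 0.46
```

```bash
python3 -c "
from plant import sign_off,observe
print(sign_off()); o=observe(); print(o['time'],o['tool_pos'],o['ft_force'])"
```

```text
the job is handed in; nothing more can be done
None
the job is handed in; nothing more can be done
```

The upper half is seated on both dowels, large hole on large dowel, with the gripper holding it down at about 14.5 N. I handed the job in at 28.8 s; the hand-in gives no verdict.

- **Dust plate:** I took the grey plate on the box, not the pink or turquoise look-alikes. It was lifted off the dowels and lowered onto the bare bench until the wrist read about 6 N. Only then did I let go, and later pictures show it lying flat.
- **Seating:** On the way down, the dowels' taper pushed back sideways with 6.5 N. I shifted the upper half about 2 mm to the left, and it then went down to the rim with about 1 N or less of side force. The side picture shows the halves flush and both dowels in their holes.
- **Press:** Over the last two seconds the downward push read about 14 to 15 N and the position did not change. A sideways force of 6 to 7 N remains at the wrist.
- **Bystanders:** In the last side picture the parcel, mug and screwdriver are where they started. The tape roll is mostly hidden behind the arm, but the arm stayed well above it.

**Disagreements and limits:** The arm blocks the top camera over the box, so the final check rests on the side camera and the force readings. The dowels set the box about 2 mm further left (y about 0.246 m) than the cameras measured (0.244 m), which fits the stated calibration error.

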